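# Extend the oven pan puller until its lock button clicks out

### The job

Get the pan puller ready for the deep oven: pull its blue grip straight out of the clamped tube until the orange lock button clicks up through the hole in the tube, then let go. Leave the oven brush with the green grip, clamped beside it, as it is.

Things in the scene. Friction and masses are not known exactly. Their poses are not given: they have to be found in the camera images.
- puller_grip (a point): Centre of the pan puller's BLUE grip: level bar 100 mm long, 28 mm wide and high, a 36 mm wide, 8 mm long flange at each end; 58 mm above the table, 40 mm above the white board (18 mm thick) under it. x axis: along the bar, OUT of the tube (the way to pull; it slides only so); y: level, across the bar (pinch here from above); z up. Its tube ends in a steel hook and is clamped fast.
- puller_handle (a joint): How far the blue grip is drawn out of its tube (aluminium, 26 mm square, 210 mm long): 0 m fully in, 0.120 m at the end stop, where it locks. Starts at 0 to 0.03. It takes about 4 to 5 N to slide and stays where it is left. Pushed fully in, the grip's centre is 65 mm from the tube's mouth.
- puller_button (a joint): Orange spring lock button, 10 mm across, inside the puller's tube: about 0 m while the tube's roof holds it down, 0.010 m when it stands up through the hole on top of the tube, 25 mm from its mouth. It rises by itself when the grip reaches the end stop, and then keeps it from sliding back in (2 to 3 mm of play).
- brush_grip (a point): Centre of the oven brush's GREEN grip: same shape, size, height and axes as the blue one, but its tube ends in a wooden head with brass bristles. Not to be moved. The two tools lie parallel, axes 130 mm apart, and either may be on either side.

How it is judged:
At the end, for the whole second after the job is handed in: The puller's blue grip is drawn out at least 110 mm of its 120 mm, at rest and let go; its lock button stands at least 6 mm up through the hole; the brush's green grip is within 15 mm of where it was (value of joint puller_button above 0.006 m and value of joint puller_handle above 0.11 m and velocity of joint puller_handle between -0.02 and 0.02 m/s and distance of brush_grip from where it was at the start of the episode below 0.015 m); the robot touches nothing.
It fails at once if the green grip of the oven brush is slid more than 15 mm (distance of brush_grip from where it was at the start of the episode above 0.015 m).
It also fails if it takes over 34 s, if anything falls off the work surface, if the arm or the gripper's body presses on something with over 40 N, if the wrist force passes 120 N, or if a joint passes its speed limit or range.

### The arm

A 7-joint arm with a two-finger parallel gripper is mounted at the origin on the work surface. World frame = base frame: x ahead of the robot, y to its left, z up, the work surface at z = 0. Lengths are in m, angles in rad, forces in N, time in s.
With the tool pointing down it reaches from about 0.4 to 0.85 m from the base axis. Payload 4.5 kg.
Tool frame: the origin (TCP) lies on the centre line of the jaws, within the pads' length; the fingertips stand ahead of it and the grasp point (between the pads) lies 3 mm ahead of it (r.finger_overhang is the z of the fingertips in the tool frame, in m); z points along the fingers, y is the direction in which the jaws open and shut (so a half turn about z gives the same grasp; the last joint's range is limited). The gripper opens to 88 mm and grips with 3 to 60 N. Pads are 18 mm wide; open, the fingers measure 123 mm over their backs; the gripper's body (75 mm by 187 mm) begins 45 mm behind the grasp point.
Start: joints at [-1.301, 0.689, -0.195, 1.565, 0.157, 0.902, -0.215], TCP at [0.146, 0.608, 0.261] pointing down, gripper open.
Joint ranges: [-3.01, 3.01], [-0.46, 2.08], [-1.47, 1.51], [0.13, 2.56], [-1, 4.14], [0.04, 2.09], [-2.66, 2.66]. Speed limits (rad/s): [2.57, 2.57, 3.14, 3.14, 3.14, 3.14, 3.14].

### API

Orientations are given as a unit quaternion [x, y, z, w].
In Python, from plant import get_state, snapshot, camera_model, workorder, boxes_of, mark_of, r gives the robot as it stands.
- The arm moves only by the tool jog_arm, never from a script. Its argument "rows" is a list of rows, each a list of 2 entries, a list of its own where there are three numbers: the shift along the tool's x, y, z normalised to -1 to 1, where 1 is 75 cm, then the turn about the tool's z normalised to -1 to 1, where 1 is 2 rad. A call has 1 to 20 rows; each row is the pose to reach, as a shift and turn from the pose commanded when the call began, along the tool's axes at that moment; what a row does not reach only later rows make up. A row lasts 1/12 s, in which the tool goes at most 41.7 mm and 7.16 degrees, less where a joint would pass 70% of its speed; a pose out of reach is approached as far as the arm can. A call with a number of a shift or a turn outside -1 to 1 is refused whole. A call with a gripper value outside its range is refused whole. "gripper" is the finger opening in mm, from 0 to 88.1, set as the call begins (left out, the last holds). The fingers move at their own pace and stop on an object; "newtons" is the grip in N (left out, the last holds). Time passes only in rows, so rows that repeat a pose let the fingers close. It gives the time, the measured TCP pose, the force and the opening at its end, in the units of the state.
- get_state(): the state, without advancing time (a new reading comes with each control period).
- snapshot(name): name is "scene" or "top"; returns the picture (480x640x3 uint8, red, green, blue); there is no depth.
- camera_model(name): a dict with "mtx" (3x3 intrinsics, pixels), "extrinsics" (4x4, takes a point from camera to world coordinates). Camera axes: x right, y up, looking along -z (the intrinsics and any distortion apply to the point x, -y, -z); pixel columns grow to the right and rows downward; lengths in m; the calibration is good to about 2 mm. A picture is of the moment at which its call begins. camera_model takes no time and is no camera call.
- workorder.finish_job(): hands the job in, once; it reports no verdict.
Trained networks look in the newest picture that a camera, given by its name, has taken for a name from the list of things; names that differ only in an ending like _2 or _b are one class to them, and where a whole thing is asked for, a point or a joint stands for the part that bears it (a point fixed in the world has none). Each returns a list of dicts, best first, with "p" (0 to 1); they miss things now and then, are a little off and sometimes report something else, mostly with a low value. They report only what shows in the picture. A call takes as long as a camera call.
- boxes_of(thing, camera): "rect" ([left, top, right, bottom] in pixels, round what is visible of it).
- mark_of(thing, camera): "pixel" ([row, column] in pixels: a listed point, or the origin of a listed thing).
The state is a dict: "clock": time; "q": joint angles; "qd": joint speeds; "joint_torque": joint torques, N m; "tool_pos": TCP position; "eef_rot": TCP orientation; "contact_force": force on the tool from outside, world axes, zero at the start; "moment": the same for the moment, N m; "opening": opening from 0.0 (shut) to 1.0 (fully open).
Only numpy, scipy, OpenCV 4.12 (cv2) and the standard library are available. Lean on these libraries where they do the work, as an engineer would, in place of code of your own. Each camera call takes 0.05 s, during which the arm holds its last target.

## Working session

There is one attempt and no reset: what is moved stays moved. The work goes in short steps, Python scripts to look and compute and a tool call to move; the robot and the scene stay as the last step left them, time stands still between calls to the robot, and variables do not carry over. Pictures are saved under pics/ and viewed, and the job is handed in when it is done.

Besides the shell and the picture viewer there is one more tool, called after ">>>" by a JSON object that holds its "name" and its "arguments". jog_arm: Moves the arm, as the interface text tells. Scaled input: -1 to 1 covers 75 cm each way for a shift and 2 rad each way for a turn. Its arguments: {"type":"object","properties":{"rows":{"type":"array"},"gripper":{"type":"number"},"newtons":{"type":"number"}},"required":["rows"]}

```bash
mkdir -p pics
python3 - <<'E'
from plant import *
import cv2,numpy as np
s=get_state(); print(s['clock'],s['tool_pos'],s['eef_rot'],s['opening'],r.finger_overhang)
for n in('scene','top'):
    im=snapshot(n); cv2.imwrite(f'pics/{n}0.png',im[:,:,::-1])
    print(n,camera_model(n))
    for t in('puller_grip','brush_grip','puller_button'):
        print(t,mark_of(t,n)[:2],boxes_of(t,n)[:2])
E
```

```text
0.0 [0.14591195 0.60712863 0.2599142 ] [ 1.17589923e-01  9.93061820e-01 -9.11439608e-04 -4.24908695e-05] 0.9998706686743893 0.022
scene {'mtx': array([[591.52263189,   0.        , 324.85912815],
       [  0.        , 591.52263189, 240.63505406],
       [  0.        ,   0.        ,   1.        ]]), 'extrinsics': array([[ 0.63802372, -0.63295093,  0.43851892,  0.88408981],
       [ 0.76996291,  0.53114849, -0.35360769, -0.34303814],
       [-0.00910235,  0.5632534 ,  0.82623408,  0.71724672],
       [ 0.        ,  0.        ,  0.        ,  1.        ]])}
puller_grip [{'pixel': [200.9, 332.8], 'p': 0.96}] [{'rect': [270.5, 170.8, 362.5, 257.6], 'p': 0.81}, {'rect': [345.2, 221.4, 434.5, 311.4], 'p': 0.73}]
brush_grip [{'pixel': [260.6, 400.3], 'p': 0.8}] [{'rect': [343.8, 224.6, 433.8, 314.8], 'p': 0.84}]Traceback (most recent call last):
  File "<stdin>", line 8, in <module>
ValueError: it knows: brush_grip, puller_grip
```

```bash
cat > h.py <<'E'
from plant import *
import cv2,numpy as np
def ray(n,px,z):
    c=camera_model(n);K=c['mtx'];T=c['extrinsics']
    u,v=px
    d=np.array([(u-K[0,2])/K[0,0],-(v-K[1,2])/K[1,1],-1]);d=T[:3,:3]@d;o=T[:3,3]
    return o+d*(z-o[2])/d[2]
def proj(n,p):
    c=camera_model(n);K=c['mtx'];T=c['extrinsics']
    q=T[:3,:3].T@(np.array(p)-T[:3,3]);return K[0,2]+K[0,0]*q[0]/-q[2],K[1,2]+K[1,1]*q[1]/q[2]
E
python3 - <<'E'
from h import *
im=snapshot('top'); cv2.imwrite('pics/top0.png',im[:,:,::-1])
for t in('puller_grip','brush_grip'):
    for n in('scene','top'):
        m=mark_of(t,n)[:2];print(t,n,m,boxes_of(t,n)[:2])
        for k in m: print(ray(n,k['pixel'][::-1],.058))
E
```

```text
puller_grip scene [{'pixel': [200.9, 332.8], 'p': 0.96}] [{'rect': [270.5, 170.8, 362.5, 257.6], 'p': 0.81}, {'rect': [345.2, 221.4, 434.5, 311.4], 'p': 0.73}]
[ 0.48907714 -0.00893068  0.058     ]
puller_grip top [{'pixel': [282.3, 265.4], 'p': 0.57}] [{'rect': [221.3, 258.8, 368.2, 304.5], 'p': 0.63}]
[ 0.48886695 -0.01139648  0.058     ]
brush_grip scene [{'pixel': [260.6, 400.3], 'p': 0.8}] [{'rect': [343.8, 224.6, 433.8, 314.8], 'p': 0.84}]
[ 0.62255491 -0.00509936  0.058     ]
brush_grip top [{'pixel': [171.2, 257.3], 'p': 0.61}] [{'rect': [216.5, 143.6, 349.5, 192.1], 'p': 0.66}]
[ 0.61890156 -0.00219219  0.058     ]
```

View pics/scene0.png

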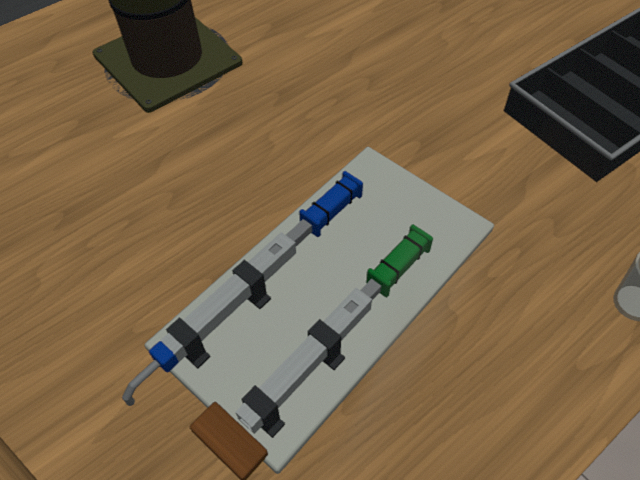

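View pics/top0.png

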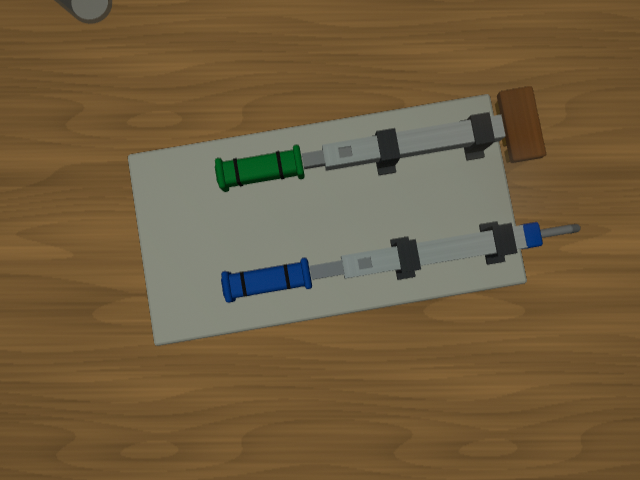

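The scene view shows the blue grip at about (332,203) and the green one at about (400,260). In the top view blue is at (266,281) with its tube mouth near (343,266), and green is at (259,168). I'll refine the axis next.

Run:
```python
from h import *
from scipy.spatial.transform import Rotation as R
im=cv2.imread('pics/top0.png');hsv=cv2.cvtColor(im,cv2.COLOR_BGR2HSV)
for nm,lo,hi in(('blue',(105,150,40),(130,255,255)),('green',(50,120,30),(80,255,255))):
    m=cv2.inRange(hsv,lo,hi);n,l,st,c=cv2.connectedComponentsWithStats(cv2.dilate(m,np.ones((7,7))))
    i=1+np.argmax(st[1:,4]);mm=(l==i)&(m>0)
    pts=np.argwhere(mm)[:,::-1].astype(np.float32)
    rc=cv2.minAreaRect(pts);b=cv2.boxPoints(rc);print(nm,rc)
    for z in(.058,.072):
        P=np.array([ray('top',p,z)[:2] for p in b]);print(z,'c',P.mean(0),'sides',np.linalg.norm(P[1]-P[0]),np.linalg.norm(P[2]-P[1]))
        e=P[1]-P[0] if np.linalg.norm(P[1]-P[0])>np.linalg.norm(P[2]-P[1]) else P[2]-P[1]
        print('ang',np.degrees(np.arctan2(e[1],e[0])))
for z,a,b in((.058,(266,281),(503,240.5)),(.018,(128,155),(488,95)),(.018,(155,345),(525,282))):
    A=ray('top',a,z);B=ray('top',b,z);e=(A-B);print(A,B,np.degrees(np.arctan2(e[1],e[0])))
# roof line
mouth=ray('top',(343,266),.071);print('mouth',mouth)
print('cam',camera_model('top')['extrinsics'][:3,3])
s=get_state();M=R.from_quat(s['eef_rot']).as_matrix();print(M.round(3),s['clock'])
```

```text
blue ((265.6110534667969, 279.7344970703125), (30.74669647216797, 88.4495849609375), 80.41705322265625)
0.058 c [ 0.49185824 -0.01165151] sides 0.10230597852896983 0.035443682964351
ang -81.00374948267518
0.072 c [ 0.49164012 -0.01292925] sides 0.1003032438544236 0.03474983990760109
ang -81.00374948267519
green ((258.5859069824219, 168.15634155273438), (34.04500198364258, 86.5975112915039), 80.29335021972656)
0.058 c [ 0.62255799 -0.00371053] sides 0.10189711762355894 0.04058801945338077
ang -80.84577250660804
0.072 c [ 0.61978131 -0.00514373] sides 0.09990238678147793 0.03979347122561101
ang -80.84577250660807
[ 0.49035559 -0.0120932   0.058     ] [ 0.53431177 -0.28634091  0.058     ] 99.10587045685303
[0.64902467 0.16317704 0.018     ] [ 0.71948547 -0.28625443  0.018     ] 98.91016731957694
[0.41502387 0.12615262 0.018     ] [ 0.48659164 -0.32272422  0.018     ] 99.05884678935873
mouth [ 0.50627596 -0.10070943  0.071     ]
cam [ 0.48071615 -0.07692257  0.77316398]
[[-0.972  0.234  0.   ]
 [ 0.234  0.972  0.   ]
 [ 0.     0.    -1.   ]] 0.7
```

>>> {"name": "jog_arm", "arguments": {"rows": [[[-0.639,-0.694,0.133],0.589],[[-0.639,-0.694,0.133],0.589],[[-0.639,-0.694,0.133],0.589],[[-0.639,-0.694,0.133],0.589],[[-0.639,-0.694,0.133],0.589],[[-0.639,-0.694,0.133],0.589],[[-0.639,-0.694,0.133],0.589],[[-0.639,-0.694,0.133],0.589],[[-0.639,-0.694,0.133],0.589],[[-0.639,-0.694,0.133],0.589],[[-0.639,-0.694,0.133],0.589],[[-0.639,-0.694,0.133],0.589],[[-0.639,-0.694,0.133],0.589],[[-0.639,-0.694,0.133],0.589],[[-0.639,-0.694,0.133],0.589],[[-0.639,-0.694,0.133],0.589],[[-0.639,-0.694,0.133],0.589],[[-0.639,-0.694,0.133],0.589],[[-0.639,-0.694,0.133],0.589],[[-0.639,-0.694,0.133],0.589]], "gripper": 88, "newtons": 25}}

```text
clock: 2.37
tool_pos: [0.4902, -0.0099, 0.1609]
eef_rot: [0.65, 0.76, 0.0, -0.0]
contact_force: [-0.0, 0.1, 0.1]
opening: 0.999
```

Run:
```python
from h import *
for n in('scene','top'):
    cv2.imwrite(f'pics/{n}1.png',snapshot(n)[:,:,::-1])
    m=mark_of('puller_grip',n)[:1]
    for k in m: print(n,k,ray(n,k['pixel'][::-1],.058))
s=get_state();print(s['tool_pos'],s['clock'])
```

```text
scene {'pixel': [199.9, 334.8], 'p': 0.7} [ 0.48952502 -0.00560912  0.058     ]
[ 0.48984779 -0.00818683  0.16118132] 2.5667
```

View pics/scene1.png

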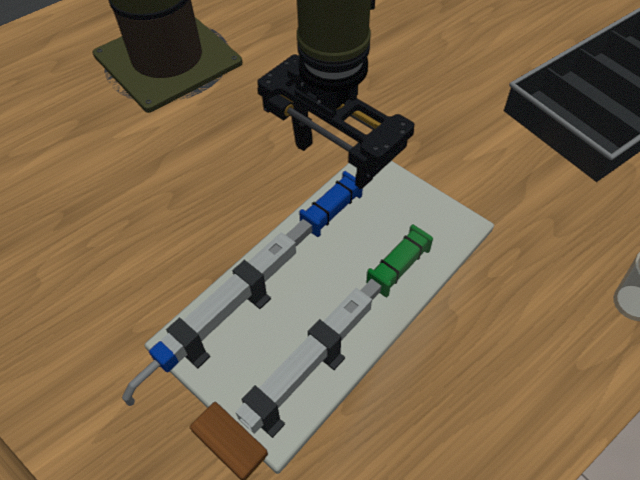

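The gripper's fingers (about (300,140) and (365,175)) straddle the blue grip's axis and stay clear of the green one. Next I lower it.

>>> {"name": "jog_arm", "arguments": {"rows": [[[0,0,0.04],0],[[0,0,0.08],0],[[0,0,0.11],0],[[0,0,0.133],0],[[0,0,0.133],0],[[0,0,0.133],0]]}}

```text
clock: 3.07
tool_pos: [0.4897, -0.0091, 0.061]
eef_rot: [0.649, 0.761, -0.0, -0.001]
contact_force: [-0.5, -0.1, -0.3]
opening: 0.999
```

>>> {"name": "jog_arm", "arguments": {"rows": [[[0,0,0],0],[[0,0,0],0],[[0,0,0],0],[[0,0,0],0],[[0,0,0],0],[[0,0,0],0],[[0,0,0],0],[[0,0,0],0],[[0,0,0],0],[[0,0,0],0]], "gripper": 15, "newtons": 25}}

```text
clock: 3.9
tool_pos: [0.4904, -0.0103, 0.0612]
eef_rot: [0.649, 0.76, -0.0, -0.0]
contact_force: [-0.0, -0.7, 0.1]
opening: 0.313
```

It is gripped at about 28 mm. I pull 80 mm first.

>>> {"name": "jog_arm", "arguments": {"rows": [[[0.01,0,0],0],[[0.02,0,0],0],[[0.03,0,0],0],[[0.04,0,0],0],[[0.05,0,0],0],[[0.06,0,0],0],[[0.07,0,0],0],[[0.08,0,0],0],[[0.09,0,0],0],[[0.1,0,0],0],[[0.107,0,0],0],[[0.107,0,0],0],[[0.107,0,0],0]]}}

```text
clock: 4.98
tool_pos: [0.4777, 0.0689, 0.0612]
eef_rot: [0.649, 0.76, -0.0, 0.0]
contact_force: [-0.6, -0.8, -0.2]
opening: 0.317
```

Run:
```python
from h import *
for n in('scene','top'):
    cv2.imwrite(f'pics/{n}2.png',snapshot(n)[:,:,::-1])
print(get_state()['contact_force'])
cv2.imwrite('pics/c2.png',cv2.resize(np.hstack([cv2.imread('pics/scene2.png')[100:340,200:440],cv2.imread('pics/top2.png')[180:420,180:420]]),(800,400)))
```

```text
[ 0.5076307  -1.76690946 -0.02954235]
```

View pics/c2.png

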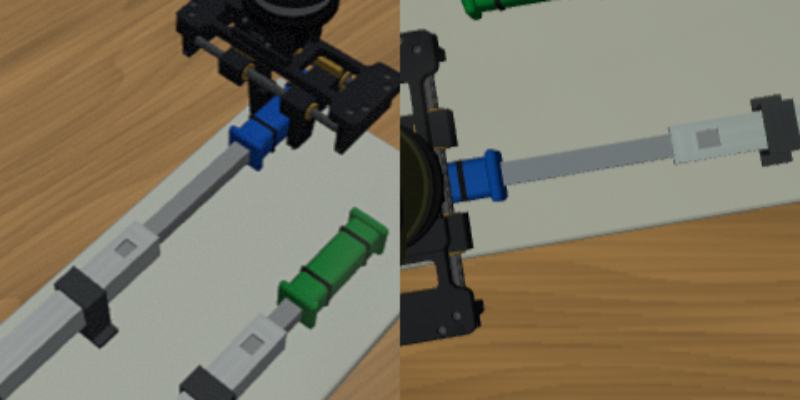

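The grip has followed, the rod is well out, and the hole (left view about (125,247), right about (708,138)) is still empty. I go on slowly.

>>> {"name": "jog_arm", "arguments": {"rows": [[[0.004,0,0],0],[[0.008,0,0],0],[[0.012,0,0],0],[[0.016,0,0],0],[[0.02,0,0],0],[[0.024,0,0],0],[[0.027,0,0],0],[[0.027,0,0],0]]}}

```text
clock: 5.75
tool_pos: [0.4753, 0.0842, 0.0612]
eef_rot: [0.651, 0.759, -0.002, 0.002]
contact_force: [3.1, -13.2, -1.7]
opening: 0.317
```

Run:
```python
from h import *
for n in('scene','top'):
    cv2.imwrite(f'pics/{n}3.png',snapshot(n)[:,:,::-1])
print(get_state()['contact_force'])
cv2.imwrite('pics/c3.png',cv2.resize(np.hstack([cv2.imread('pics/scene3.png')[100:340,200:440],cv2.imread('pics/top3.png')[180:420,180:420]]),(800,400)))
```

```text
[  3.2693872  -13.33973371  -2.12296702]
```

View pics/c3.png

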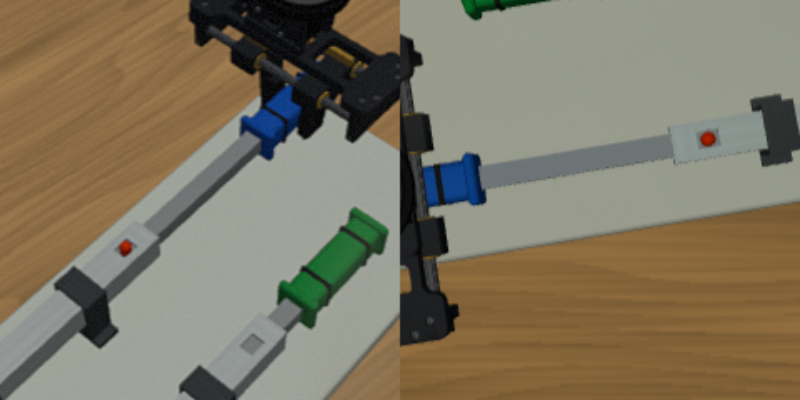

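The orange button now stands in the hole (left about (125,247), right about (708,139)), and about 13 N shows the end stop. I ease the pull a little, open and lift.

>>> {"name": "jog_arm", "arguments": {"rows": [[[-0.006,0,0],0],[[-0.006,0,0],0]]}}

```text
clock: 6.02
tool_pos: [0.4753, 0.084, 0.0612]
eef_rot: [0.65, 0.76, -0.0, 0.0]
contact_force: [0.7, -5.2, -0.8]
opening: 0.315
```

>>> {"name": "jog_arm", "arguments": {"rows": [[[0,0,0],0],[[0,0,0],0],[[0,0,0],0],[[0,0,0],0],[[0,0,0],0],[[0,0,0],0],[[0,0,0],0],[[0,0,0],0]], "gripper": 85}}

```text
clock: 6.68
tool_pos: [0.4754, 0.0846, 0.0612]
eef_rot: [0.649, 0.76, 0.0, -0.0]
contact_force: [0.9, 0.3, 0.1]
opening: 0.898
```

>>> {"name": "jog_arm", "arguments": {"rows": [[[0,0,-0.02],0],[[0,0,-0.05],0],[[0,0,-0.08],0],[[0,0,-0.12],0],[[0,0,-0.16],0],[[0.05,0,-0.2],0],[[0.1,0,-0.2],0],[[0.15,0,-0.2],0],[[0.2,0,-0.2],0],[[0.2,0,-0.2],0],[[0.2,0,-0.2],0],[[0.2,0,-0.2],0]]}}

```text
clock: 7.68
tool_pos: [0.4517, 0.2319, 0.2111]
eef_rot: [0.649, 0.76, -0.001, 0.0]
contact_force: [0.5, 0.4, -0.1]
opening: 0.965
```

Run:
```python
from h import *
for n in('scene','top'):
    cv2.imwrite(f'pics/{n}4.png',snapshot(n)[:,:,::-1])
    for t in('puller_grip','brush_grip'):
        for k in mark_of(t,n)[:1]: print(t,n,k,ray(n,k['pixel'][::-1],.058))
s=get_state();print(s['clock'],s['contact_force'],s['tool_pos'],s['opening'])
cv2.imwrite('pics/c4.png',cv2.resize(np.hstack([cv2.imread('pics/scene4.png')[100:340,200:440],cv2.imread('pics/top4.png')[140:380,150:390]]),(800,400)))
```

```text
puller_grip scene {'pixel': [161.5, 373.8], 'p': 0.97} [0.47150206 0.08530396 0.058     ]
brush_grip scene {'pixel': [260.8, 402.2], 'p': 0.84} [ 0.6243852 -0.0034011  0.058    ]
puller_grip top {'pixel': [295.9, 184.5], 'p': 0.84} [0.47414856 0.08204793 0.058     ]
brush_grip top {'pixel': [169.2, 257.2], 'p': 0.93} [ 0.62128207 -0.00207748  0.058     ]
7.9833 [ 0.52899469  0.17776538 -0.87220095] [0.45224198 0.23145834 0.21118543] 0.9663445134634367
```

View pics/c4.png

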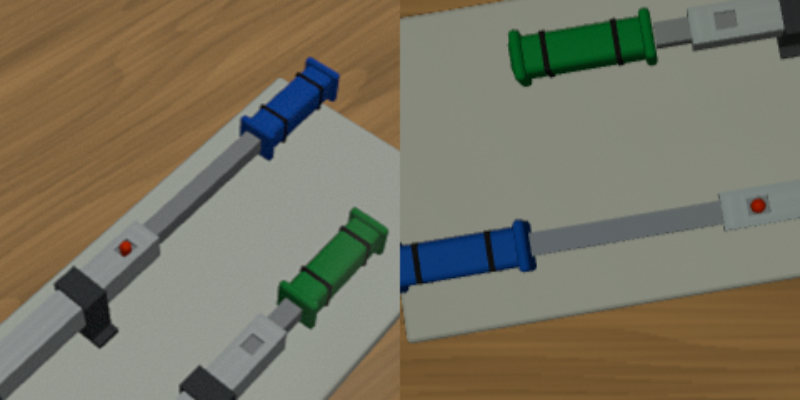

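After release the button is still up in the hole (left about (125,247), right about (757,205)). The blue grip is about 0.187 m from the mouth, against the 0.185 m expected, and the green grip has not moved. I hand it in.

```bash
python3 -c "
from plant import *
print(workorder.finish_job())"
```

```text
the job is handed in; nothing more can be done
None
```

I gripped the blue grip from above and drew it about 96 mm along its axis to the end stop, where the pull force rose to about 13 N. I then eased off, opened the gripper, lifted it clear and handed the job in at about 8 s.

The last checks, taken after letting go:
- **Lock button:** the orange button shows in the tube's hole in both cameras. I judged its height by eye and did not measure it against the 6 mm.
- **Blue grip:** its centre is about 187 mm from the tube's mouth, against 185 mm when fully out.
- **Green grip:** it measures within 3 mm of its starting position, which is about the measuring error.
- **Robot:** the gripper is well clear of everything, with a contact force below about 1 N.

No check failed. The two cameras differed by up to about 4 mm.

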